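# Restart the dial machine from its control box

## Task

Restart the dial machine at its steel control box with your fingertips: push down the white-barred, raised end of the black rocker so that it flips fully over to on, then push the blue air knob all the way in so that it stays in, then press the green start button right down and let it come back up. Keep strictly to that order, never touch the red stop button, and leave the tray, the bowl, the screwdriver and the loose fitting where they are.

Things in the scene. Friction and masses are not known exactly. Their poses are not given: they have to be found in the camera images.
- panel: Fixed stainless control box lying on the bench, 130 (its x) by 330 (its y) by 70 mm high; origin under its centre, on the bench. Turned by up to 0.4 rad about vertical. Its flat top, 70 mm above the bench, carries four controls in one row along its y axis, their centres 72 mm apart, in an order that changes from run to run; all controls are turned as the box is.
- power (a joint): Black rocker switch, 60 mm long (box's x), 34 mm wide, in a grey 74 x 46 x 10 mm frame; pivot at its middle. 0 (up to 0.03 at the start) is off: the half towards the box's +x (away from the robot), with a white cross bar, is raised by 0.36 rad, the other half level. 0.36 is on: the white-barred half is level, 88 mm above the bench. Stays where it is left; takes about 3.5 N at the press point.
- power_press (a point): Point on the surface of the rocker's white-barred half, 20 mm from the pivot, in the middle of the width: where to push down. It moves with the rocker: about 95 mm above the bench when off and 88 mm when on. Straight down travels about 7 mm.
- air (a joint): Blue push-pull air knob, a mushroom 36 mm across on a steel stem over a round aluminium collar. Reads 0 (up to 0.002 at the start) when out and 0.010 m when fully pushed in (straight down). It needs about 3 N and stays where it is left.
- air_top (a point): Centre of the flat top of the blue knob: 108 mm above the bench when out, 98 mm when in.
- start (a joint): Green round push button, 32 mm across, in a dark steel collar 48 mm across. Reads 0 when up and 0.006 m when fully down; a spring brings it back; fully down takes about 4 N.
- start_top (a point): Centre of the top of the green button: 92 mm above the bench when up, 86 mm when down.
- stop: Red mushroom stop button, 40 mm across, on a flat yellow disc 58 mm across: not to be touched. Origin on its axis, 76 mm above the bench; its top is 30 mm higher.
- tray: Loose grey tray of chromed fittings, 120 x 180 x 45 mm, on the bench beyond the box; origin under its centre. Leave it.
- bowl: Loose teal bowl, 90 mm across and 40 mm high, on the bench beyond the box; origin under its centre. Leave it.
- driver: Loose orange-handled screwdriver, 170 mm long, lying on the bench on the robot's side of the box; origin at the underside of its middle, x axis towards its tip. Leave it.
- fitting_mid (a point): Centre of a loose steel fitting, 24 mm across and 42 mm high, standing on the bench on the robot's side of the box. Leave it.

How it is judged:
On the way, in this order (a step that is already met when the one before it is completed fails the run):
1. the rocker is flipped fully on (value of joint power above 0.31 rad), for 0.1 s.
2. the blue air knob is pushed fully in (value of joint air above 0.008 m and value of joint power above 0.31 rad), for 0.1 s.
3. the green start button is pressed right down (all of step 2 and value of joint start above 0.0045 m), for 0.05 s.
At the end, for the whole second after the job is handed in: The rocker is on (above 0.31 of 0.36 rad), the blue knob is in (above 8 of 10 mm) and the green button, after having been pressed more than 4.5 of 6 mm, is up again (under 1.5 mm) (all of step 2 and value of joint start below 0.0015 m); the robot touches nothing.
It fails at once if the blue knob is pushed in (over 4 mm) while the rocker is not on (value of joint air above 0.004 m and value of joint power below 0.28 rad).
It fails at once if the green button is pressed (over 2 mm) while the rocker is not on or the blue knob is not in (value of joint start above 0.002 m and (value of joint power below 0.28 rad or value of joint air below 0.0075 m)).
It fails at once if the red stop button is touched (over 0.5 N) (contact force between stop and anything else above 0.5 N).
It fails at once if the tray, bowl, screwdriver or loose fitting is moved by more than 20 mm (distance of any of tray, bowl, driver, fitting_mid from where it was at the start of the episode above 0.02 m).
It also fails if it takes over 38 s, if anything falls off the work surface, if the arm or the gripper's body presses on something with over 40 N, if the wrist force passes 120 N, or if a joint passes its speed limit or range.

## Robot

A 6-joint arm with a two-finger parallel gripper is mounted at the origin on the work surface. World frame = base frame: x ahead of the robot, y to its left, z up, the work surface at z = 0. Lengths are in m, angles in rad, forces in N, time in s.
With the tool pointing down it reaches from about 0.425 to 0.95 m from the base axis. Payload 3.5 kg.
Tool frame: the origin (TCP) lies midway between the tips of the shut fingers; the grasp point (between the pads) lies 19 mm behind it; z points along the fingers, y is the line along which they close (so a half turn about z gives the same grasp; the last joint's range is limited). The gripper opens to 85 mm and grips with 20 to 120 N. Pads are 22 mm wide; open, the fingers measure 114 mm over their backs; the gripper's body (76 mm by 85 mm) begins 54 mm behind the grasp point. The pads swing forward as they close: fully open they stand 13 mm farther back than shut.
Start: joints at [0.975, 0.286, 1.577, -0, 1.279, -0.15], TCP at [0.291, 0.609, 0.231] pointing down, gripper open.
Joint ranges: [-2.77, 2.77], [-0.9, 2.22], [0.21, 2.48], [-1.53, 4.67], [0.24, 2.81], [-2.84, 2.84]. Speed limits (rad/s): [2.79, 2.79, 3.14, 3.14, 3.14, 3.14].

## Interface

Orientations are given as a unit quaternion [x, y, z, w].
In Python, from plant import * gives the robot as it stands.
- The arm moves only by the tool move_arm, never from a script. Its argument "moves" is a list of rows, each a list of 3 entries, a list of its own where there are three numbers: the opening, from 0 (shut) to 1 (fully open), then the shift along the tool's x, y, z in m, then the turn, a rotation vector about the tool's x, y, z in rad. A call has exactly 10 rows; each row shifts and turns the commanded pose from where the row before left it, along the tool's axes as they then stand; what a row does not reach is not made up. A row lasts 1/12 s, in which the tool goes at most 41.7 mm and 7.16 degrees, less where a joint would pass 70% of its speed; a pose out of reach is approached as far as the arm can. A call is refused whole if a number of a shift passes 0.0417 or a number of a turn 0.125, either way. A call with a gripper value outside its range is refused whole. The fingers move at their own pace and stop on an object; "grip_force" is the grip in N (left out, the last holds). Time passes only in rows, so rows that do not move let the fingers close, or fill a call up. It gives the time, the measured TCP pose, the force, the opening and the grip force at its end, in the units of the state.
- get_state(): the state, without advancing time (a new reading comes with each control period).
- read_camera(name): name is "side" or "top" or "wrist"; returns the picture (420x560x3 uint8, red, green, blue); there is no depth.
- camera_params(name): a dict with "fx", "fy", "cx", "cy" (pixels), "k1" (the pictures are not rectified: a ray, as slopes to the right and down, at radius r is drawn at 1 + k1 r^2 times it, then the intrinsics apply), "rvec" (rotation vector, rad) and "tvec" (3), from world to camera coordinates, as OpenCV has them; the wrist camera has in their place "tool_from_camera" (4x4, takes a point from camera to tool coordinates, whose origin is the TCP and whose axes are the flange's). Camera axes: x right, y down, z forward; pixel columns grow to the right and rows downward; lengths in m; the calibration is good to about 2 mm. A picture is of the moment at which its call begins: read the wrist's pose just before it. camera_params takes no time and is no camera call.
- sign_off(): hands the job in; it is judged then, once.
The state is a dict: "time": time; "qpos": joint angles; "dq": joint speeds; "joint_efforts": joint torques, N m; "eef_pos": TCP position; "tcp_rot": TCP orientation; "contact_force": force on the tool from outside, world axes, zero at the start; "wrist_torque": the same for the moment, N m; "opening": opening from 0.0 (shut) to 1.0 (fully open); "finger_force": force on a finger pad.
Only numpy, scipy, OpenCV 4.12 (cv2) and the standard library are available. Lean on these libraries where they do the work, as an engineer would, in place of code of your own. Each camera call takes 0.05 s, during which the arm holds its last target. There are 200 camera calls.

## Working session

There is one attempt and no reset: what is moved stays moved. The work goes in short steps, Python scripts to look and compute and a tool call to move; the robot and the scene stay as the last step left them, time stands still between calls to the robot, and variables do not carry over. Pictures are saved under pics/ and viewed, at most 10 in all, crops included, and the job is handed in when it is done.

Besides the shell and the picture viewer there is one more tool, called after ">>>" by a JSON object that holds its "name" and its "arguments". move_arm: Moves the arm, as the interface text tells. Its arguments: {"type":"object","properties":{"moves":{"type":"array"},"grip_force":{"type":"number"}},"required":["moves"]}

```bash
mkdir -p pics; ls; python3 - <<'E'
from plant import *
import cv2
print(get_state())
for n in ("top","side"):
    cv2.imwrite(f"pics/{n}0.png",read_camera(n)[:,:,::-1]); print(n,camera_params(n))
print(camera_params("wrist"))
E
```

```text
pics
{'time': 0.0, 'qpos': array([ 9.74996705e-01,  2.87206779e-01,  1.57817603e+00, -2.16916863e-05,
        1.27859455e+00, -1.49991696e-01]), 'dq': array([-2.00761450e-03, -1.02549015e-03,  1.43205169e-03,  3.91996100e-04,
       -5.88453202e-04, -7.93943798e-05]), 'joint_efforts': array([-2.95826258e-04, -4.05967569e+01, -2.92633867e+01, -5.34841922e-05,
        5.53684251e-03, -7.90031464e-06]), 'eef_pos': array([0.29065167, 0.60849073, 0.22992029]), 'tcp_rot': array([ 2.21059453e-01,  9.75259605e-01, -1.11419299e-03, -4.24721739e-04]), 'contact_force': array([-0.24759593,  0.34462986, -0.31211901]), 'wrist_torque': array([ 0.02062051, -0.03994937,  0.02604415]), 'finger_force': 0.0, 'opening': 0.997688295773363}
top {'fx': 412.043380608518, 'fy': 412.043380608518, 'cx': 276.60736492665836, 'cy': 200.85747199890432, 'k1': -0.011757492112043178, 'rvec': array([ 2.15242643, -2.19194829,  0.036086  ]), 'tvec': array([0.04167872, 0.58965758, 0.85958878])}
side {'fx': 438.7870393751003, 'fy': 438.7870393751003, 'cx': 286.0266807679764, 'cy': 215.3414337708555, 'k1': -0.06685305081359194, 'rvec': array([ 2.11719228, -0.20718286,  0.13425957]), 'tvec': array([-0.56639102,  0.14461227,  0.72283932])}
{'fx': 319.7821414181839, 'fy': 319.7821414181839, 'cx': 278.92463287641425, 'cy': 209.10687263071682, 'k1': -0.04526105904908687, 'tool_from_camera': array([[ 2.34656411e-04, -9.56099119e-01, -2.93043376e-01,
         7.57953378e-02],
       [ 9.99999719e-01,  1.58632386e-05,  7.49000098e-04,
        -5.04739450e-04],
       [-7.11469717e-04, -2.93043469e-01,  9.56098854e-01,
        -1.44339254e-01],
       [ 0.00000000e+00,  0.00000000e+00,  0.00000000e+00,
         1.00000000e+00]])}
```

View pics/top0.png

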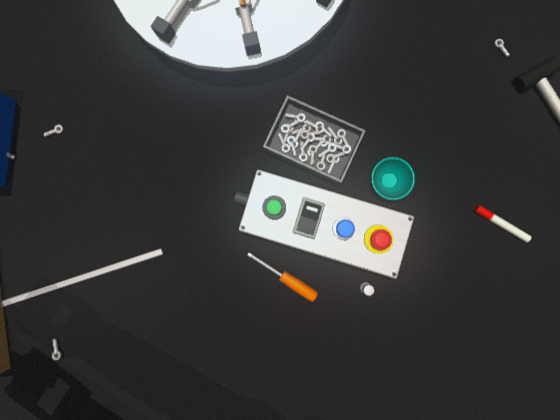

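View pics/side0.png

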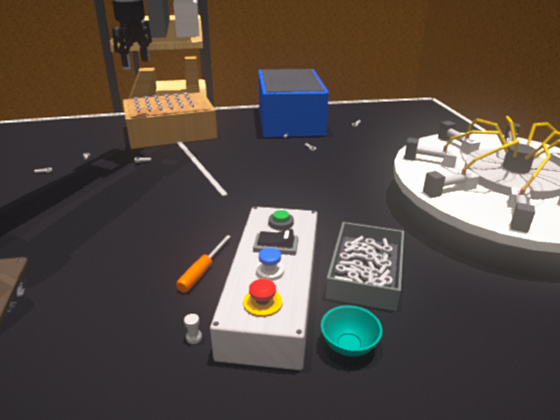

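The top view shows, along the box, green (274,207), rocker (310,217) with its white bar at (312,209), blue (345,229) and red (379,239). The side view shows green (281,216), rocker (276,240), blue (269,257) and red (263,289). Next I segment the colours and triangulate.

```bash
cat > h.py <<'E'
import numpy as np, cv2
from plant import *
from scipy.optimize import least_squares
def ext(n,st=None):
    p=camera_params(n)
    if n!="wrist": return p,cv2.Rodrigues(p["rvec"])[0],np.array(p["tvec"])
    from scipy.spatial.transform import Rotation as Ro
    T=np.eye(4);T[:3,:3]=Ro.from_quat(st["tcp_rot"]).as_matrix();T[:3,3]=st["eef_pos"]
    W=np.linalg.inv(T@p["tool_from_camera"]); return p,W[:3,:3],W[:3,3]
def proj(c,X):
    p,R,t=c; q=R@X+t; s=q[:2]/q[2]; s=s*(1+p["k1"]*(s@s))
    return np.array([p["fx"]*s[0]+p["cx"],p["fy"]*s[1]+p["cy"]])
def tri(obs):
    r=least_squares(lambda X:np.concatenate([proj(c,X)-uv for c,uv in obs]),[.6,0,.1]); return r.x,np.abs(r.fun).max()
def atz(c,uv,z):
    r=least_squares(lambda a:proj(c,np.array([a[0],a[1],z]))-uv,[.6,0]); return r.x
HSV={"green":((45,120,60),(80,255,255)),"blue":((105,120,120),(120,255,255)),"red":((0,170,100),(6,255,255))}
def blob(im,col,box):
    x0,y0,x1,y1=box; m=cv2.inRange(cv2.cvtColor(im[y0:y1,x0:x1].copy(),cv2.COLOR_RGB2HSV),*map(np.array,HSV[col]))
    n,l,s,c=cv2.connectedComponentsWithStats(m); k=1+np.argmax(s[1:,4]); return c[k]+[x0,y0],s[k]
E
python3 - <<'E'
from h import *
B={"top":(230,160,420,285),"side":(210,200,325,350)}
I={n:cv2.imread(f"pics/{n}0.png")[:,:,::-1] for n in B}; C={n:ext(n) for n in B}
P={}
for col in HSV:
    o=[blob(I[n],col,B[n]) for n in B]
    X,e=tri([(C[n],a[0]) for n,a in zip(B,o)]); P[col]=X
    print(col,[a[0].round(1) for a in o],[a[1][2:] for a in o],X.round(4),round(e,2))
s=[atz(C["top"],np.array(u),.07) for u in [(259,173),(410,219),(394,274),(242,228)]]
print(np.round(s,4),np.mean(s,0), [np.linalg.norm(s[i]-s[(i+1)%4]) for i in range(4)])
print("screw z",tri([(C["top"],np.array([410,219.])),(C["side"],np.array([304,331.]))]))
ztop={"green":.092,"blue":.108,"red":.106}
for c in HSV: print(c,atz(C["top"],blob(I["top"],c,B["top"])[0],ztop[c]-.002))
a=s[0]-s[1];b=s[3]-s[2];print("yaw y-axis",[np.arctan2(-v[0],v[1]) for v in (a,b)])
E
```

```text
green [array([273.6, 206.8]), array([280.7, 214.5])] [array([ 16,  15, 184], dtype=int32), array([ 16,   8, 107], dtype=int32)] [0.5742 0.035  0.0867] 0.01
blue [array([345.1, 228.2]), array([269.3, 254.6])] [array([ 18,  17, 246], dtype=int32), array([ 22,  14, 263], dtype=int32)] [ 0.5296 -0.1022  0.1018] 0.14
red [array([381.1, 239.3]), array([262.1, 288.2])] [array([ 20,  20, 283], dtype=int32), array([ 25,  19, 383], dtype=int32)] [ 0.5072 -0.1712  0.0965] 0.03
[[ 0.6442  0.064 ]
 [ 0.5458 -0.2354]
 [ 0.4379 -0.2   ]
 [ 0.5337  0.0999]] [ 0.54038623 -0.06785403] [np.float64(0.3151737322437461), np.float64(0.11352487912232391), np.float64(0.31478588620633113), np.float64(0.1161898750375784)]
screw z (array([ 0.55094587, -0.23656981,  0.06950436]), np.float64(2.615449247536816))
green [0.57405913 0.03487553]
blue [ 0.52989092 -0.10164284]
red [ 0.50751181 -0.16956614]
yaw y-axis [np.float64(-0.3177316349509431), np.float64(-0.3092687363047574)]
```

>>> {"name": "move_arm", "arguments": {"moves": [[0,[0,0,0],[0,0,-0.065]],[0,[0,0,0],[0,0,-0.065]],[0,[-0.0259,-0.0295,0],[0,0,0]],[0,[-0.0259,-0.0295,0],[0,0,0]],[0,[-0.0259,-0.0295,0],[0,0,0]],[0,[-0.0259,-0.0295,0],[0,0,0]],[0,[-0.0259,-0.0295,0],[0,0,0]],[0,[-0.0259,-0.0295,0],[0,0,0]],[0,[-0.0259,-0.0295,0],[0,0,0]],[0,[-0.0259,-0.0295,0],[0,0,0]]]}}

```text
time: 0.93
eef_pos: [0.4146, 0.3185, 0.2309]
tcp_rot: [0.157, 0.988, -0.0, -0.0]
contact_force: [1.4, 0.9, 0.3]
opening: -0.0
finger_force: 0.0
```

>>> {"name": "move_arm", "arguments": {"moves": [[0,[-0.0259,-0.0295,0],[0,0,0]],[0,[-0.0259,-0.0295,0],[0,0,0]],[0,[-0.0259,-0.0295,0],[0,0,0]],[0,[-0.0259,-0.0295,0],[0,0,0]],[0,[-0.0259,-0.0295,0],[0,0,0]],[0,[-0.0259,-0.0295,0],[0,0,0]],[0,[-0.0259,-0.0295,0],[0,0,0]],[0,[-0.0259,-0.0295,0],[0,0,0]],[0,[-0.0259,-0.0295,0],[0,0,0]],[0,[-0.0259,-0.0295,0],[0,0,0]]]}}

```text
time: 1.77
eef_pos: [0.5693, -0.0424, 0.2309]
tcp_rot: [0.157, 0.988, 0.0, -0.0]
contact_force: [0.1, 0.3, 0.2]
opening: 0.002
finger_force: 0.0
```

```bash
python3 - <<'E'
from h import *
s=get_state(); im=read_camera("wrist"); cv2.imwrite("pics/w1.png",im[:,:,::-1])
print(s["time"],s["eef_pos"],s["tcp_rot"],s["contact_force"],s["opening"])
np.save("w1.npy",np.r_[s["eef_pos"],s["tcp_rot"]])
E
```

```text
1.7667 [ 0.56933544 -0.04239296  0.23087431] [ 1.57402205e-01  9.87534519e-01  8.87811563e-05 -3.35779242e-04] [0.1472904  0.31898301 0.21354283] 0.0015764894324105652
```

View pics/w1.png

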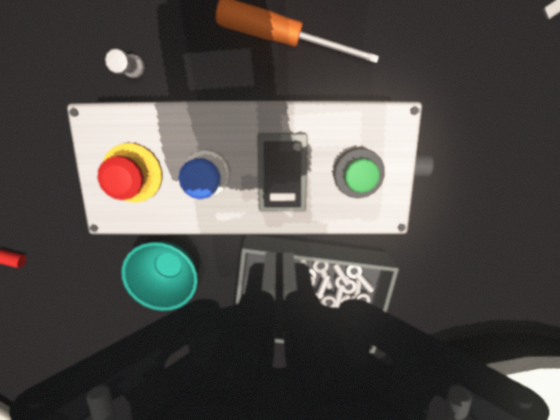

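The wrist view shows red (121,178), blue (199,179), the rocker (283,171) with its white bar at (283,197), and green (362,175). The box is square to the tool. I combine all three views.

```bash
python3 - <<'E'
from h import *
B={"top":(230,160,420,285),"side":(210,200,325,350),"wrist":(70,100,430,235)}
w=np.load("w1.npy"); st=dict(eef_pos=w[:3],tcp_rot=w[3:])
F={"top":"top0","side":"side0","wrist":"w1"}
I={n:cv2.imread(f"pics/{F[n]}.png")[:,:,::-1] for n in B}; C={n:ext(n,st) for n in B}
HSV["blue"]=((105,120,70),(122,255,255))
P={}
for col in HSV:
    o={n:blob(I[n],col,B[n])[0] for n in B}
    X,e=tri([(C[n],o[n]) for n in B]); X2,e2=tri([(C[n],o[n]) for n in ("top","wrist")]);P[col]=X
    print(col,o["wrist"].round(1),X.round(4),round(e,2),X2.round(4),round(e2,2))
def white(n,box):
    x0,y0,x1,y1=box; g=cv2.cvtColor(I[n][y0:y1,x0:x1].copy(),cv2.COLOR_RGB2GRAY); m=(g>120).astype(np.uint8)
    k,l,s,c=cv2.connectedComponentsWithStats(m); j=1+np.argmax(s[1:,4]); return c[j]+[x0,y0],s[j]
a=white("top",(305,203,320,215)); b=white("wrist",(268,188,298,206)); c=white("side",(282,228,294,243)); print(a,b,c)
print("bar",tri([(C["top"],a[0]),(C["wrist"],b[0])]),tri([(C["top"],a[0]),(C["wrist"],b[0]),(C["side"],c[0])]))
v=P["green"]-P["blue"]; y=np.r_[v[:2]/np.linalg.norm(v[:2]),0]; x=np.array([y[1],-y[0],0])
piv=(P["green"]+P["blue"])/2; print("len",np.linalg.norm(v[:2]),"yaw",np.arctan2(-y[0],y[1]),"piv",piv,"press",piv+.02*x)
E
```

```text
Traceback (most recent call last):
  File "h.py", line 20, in blob
    n,l,s,c=cv2.connectedComponentsWithStats(m); k=1+np.argmax(s[1:,4]); return c[k]+[x0,y0],s[k]
                                                     ~~~~~~~~~^^^^^^^^^
ValueError: attempt to get argmax of an empty sequence
```

```bash
python3 - <<'E'
import cv2
h=cv2.cvtColor(cv2.imread("pics/w1.png"),cv2.COLOR_BGR2HSV)
for u,v in ((362,176),(199,179),(199,185),(121,178)): print(h[v,u])
h=cv2.cvtColor(cv2.imread("pics/top0.png"),cv2.COLOR_BGR2HSV); print(h[207,274],h[228,345])
E
```

```text
[ 63 105 224]
[112 143 134]
[112 146 131]
[  1 183 251]
[ 67 137 219] [108 158 244]
```

```bash
cat > m.py <<'E'
from h import *
B={"top":(230,160,420,285),"side":(210,200,325,350),"wrist":(70,100,430,235)}
w=np.load("w1.npy"); st=dict(eef_pos=w[:3],tcp_rot=w[3:])
F={"top":"top0","side":"side0","wrist":"w1"}
I={n:cv2.imread(f"pics/{F[n]}.png")[:,:,::-1] for n in B}; C={n:ext(n,st) for n in B}
HSV["blue"]=((105,110,70),(122,255,255)); HSV["green"]=((45,80,60),(80,255,255)); HSV["red"]=((0,150,100),(6,255,255))
P={}
for col in HSV:
    o={n:blob(I[n],col,B[n])[0] for n in B}
    X,e=tri([(C[n],o[n]) for n in B]); X2,e2=tri([(C[n],o[n]) for n in ("top","wrist")]);P[col]=X
    print(col,o["wrist"].round(1),X.round(4),round(e,2),X2.round(4),round(e2,2))
def white(n,box):
    x0,y0,x1,y1=box; g=cv2.cvtColor(I[n][y0:y1,x0:x1].copy(),cv2.COLOR_RGB2GRAY); m=(g>120).astype(np.uint8)
    k,l,s,c=cv2.connectedComponentsWithStats(m); j=1+np.argmax(s[1:,4]); return c[j]+[x0,y0],s[j]
a=white("top",(305,203,320,215)); b=white("wrist",(268,188,298,206)); c=white("side",(282,228,294,243)); print(a,b,c)
print("bar",tri([(C["top"],a[0]),(C["wrist"],b[0])]),tri([(C["top"],a[0]),(C["wrist"],b[0]),(C["side"],c[0])]))
v=P["green"]-P["blue"]; y=np.r_[v[:2]/np.linalg.norm(v[:2]),0]; x=np.array([y[1],-y[0],0])
piv=(P["green"]+P["blue"])/2; print("len",np.linalg.norm(v[:2]),"yaw",np.arctan2(-y[0],y[1]),"piv",piv,"press",piv+.02*x)
E
python3 m.py
```

```text
green [361.7 175.1] [0.5745 0.0362 0.084 ] 0.55 [0.5738 0.0357 0.0869] 0.38
blue [198.9 178.1] [ 0.5287 -0.1025  0.1016] 0.58 [ 0.5289 -0.1035  0.0981] 0.5
red [120.1 177.2] [ 0.5063 -0.1716  0.0958] 0.58 [ 0.506  -0.1702  0.0984] 0.74
(array([311.70833333, 208.625     ]), array([ 1,  3, 12,  7, 48], dtype=int32)) (array([282.09813084, 196.58411215]), array([  1,   5,  27,   9, 214], dtype=int32)) (array([286.06666667, 234.15555556]), array([ 1,  2,  7,  9, 45], dtype=int32))
bar (array([ 0.5690469 , -0.0394366 ,  0.09240087]), np.float64(0.08228624051332645)) (array([ 0.56888496, -0.03937693,  0.09325134]), np.float64(0.08847980979453496))
len 0.14604176886716944 yaw -0.31841936342904004 piv [ 0.55160113 -0.03317825  0.09280026] press [ 0.57059576 -0.03943957  0.09280026]
```

The bar triangulates to (0.569, -0.039, 0.093), which agrees with the press point (0.570, -0.0395, 0.095) computed from the green and blue centres. Their spacing is 146 mm against 144 mm nominal. I descend over the rocker.

>>> {"name": "move_arm", "arguments": {"moves": [[0,[0,0.003,0.015],[0,0,0]],[0,[0,0,0.015],[0,0,0]],[0,[0,0,0.015],[0,0,0]],[0,[0,0,0.015],[0,0,0]],[0,[0,0,0.015],[0,0,0]],[0,[0,0,0.015],[0,0,0]],[0,[0,0,0.015],[0,0,0]],[0,[0,0,0.015],[0,0,0]],[0,[0,0,0],[0,0,0]],[0,[0,0,0],[0,0,0]]]}}

```text
time: 2.65
eef_pos: [0.5691, -0.0372, 0.1101]
tcp_rot: [0.157, 0.988, 0.0, -0.002]
contact_force: [0.6, -1.0, -0.3]
opening: -0.002
finger_force: 0.0
```

>>> {"name": "move_arm", "arguments": {"moves": [[0,[-0.0015,-0.002,0.003],[0,0,0]],[0,[0,0,0.003],[0,0,0]],[0,[0,0,0.003],[0,0,0]],[0,[0,0,0.003],[0,0,0]],[0,[0,0,0.003],[0,0,0]],[0,[0,0,0.002],[0,0,0]],[0,[0,0,0.002],[0,0,0]],[0,[0,0,0.001],[0,0,0]],[0,[0,0,0.001],[0,0,0]],[0,[0,0,0],[0,0,0]]]}}

```text
time: 3.48
eef_pos: [0.5712, -0.0401, 0.0905]
tcp_rot: [0.157, 0.988, 0.0, 0.0]
contact_force: [2.3, -1.2, 3.5]
opening: -0.001
finger_force: 1.4
```

>>> {"name": "move_arm", "arguments": {"moves": [[0,[0,0,0.001],[0,0,0]],[0,[0,0,0.001],[0,0,0]],[0,[0,0,0.001],[0,0,0]],[0,[0,0,0],[0,0,0]],[0,[0,0,0],[0,0,0]],[0,[0,0,0],[0,0,0]],[0,[0,0,0],[0,0,0]],[0,[0,0,0],[0,0,0]],[0,[0,0,0],[0,0,0]],[0,[0,0,0],[0,0,0]]]}}

```text
time: 4.32
eef_pos: [0.5711, -0.0401, 0.088]
tcp_rot: [0.157, 0.988, -0.0, 0.0]
contact_force: [0.7, -0.8, 6.1]
opening: 0.002
finger_force: 3.2
```

>>> {"name": "move_arm", "arguments": {"moves": [[0,[0,0,0.001],[0,0,0]],[0,[0,0,0.001],[0,0,0]],[0,[0,0,0.001],[0,0,0]],[0,[0,0,0],[0,0,0]],[0,[0,0,0],[0,0,0]],[0,[0,0,0],[0,0,0]],[0,[0,0,0],[0,0,0]],[0,[0,0,0],[0,0,0]],[0,[0,0,0],[0,0,0]],[0,[0,0,0],[0,0,0]]]}}

```text
time: 5.15
eef_pos: [0.5712, -0.04, 0.0879]
tcp_rot: [0.157, 0.988, -0.0, -0.001]
contact_force: [-5.4, 1.3, 18.6]
opening: -0.001
finger_force: 9.6
```

The rocker reached its stop: z 0.0879 with 19 N. I lift and move above the blue knob, about +0.021 in tool x and -0.072 in tool y.

>>> {"name": "move_arm", "arguments": {"moves": [[0,[0,0,-0.02],[0,0,0]],[0,[0,0,-0.02],[0,0,0]],[0,[0,0,-0.02],[0,0,0]],[0,[0.007,-0.024,0],[0,0,0]],[0,[0.007,-0.024,0],[0,0,0]],[0,[0.007,-0.024,0],[0,0,0]],[0,[0,0,0],[0,0,0]],[0,[0,0,0],[0,0,0]],[0,[0,0,0],[0,0,0]],[0,[0,0,0],[0,0,0]]]}}

```text
time: 5.98
eef_pos: [0.5284, -0.101, 0.1436]
tcp_rot: [0.157, 0.988, 0.0, -0.001]
contact_force: [-0.1, -0.2, -0.3]
opening: 0.002
finger_force: 0.0
```

```bash
python3 - <<'E'
from h import *
a=read_camera("side"); print(get_state()["contact_force"])
cv2.imwrite("pics/s2.png",cv2.resize(np.hstack([cv2.imread("pics/side0.png")[190:350,200:330],a[190:350,200:330,::-1]]),None,fx=3,fy=3))
E
```

```text
[-0.38874634 -0.6685438   0.16019552]
```

View pics/s2.png

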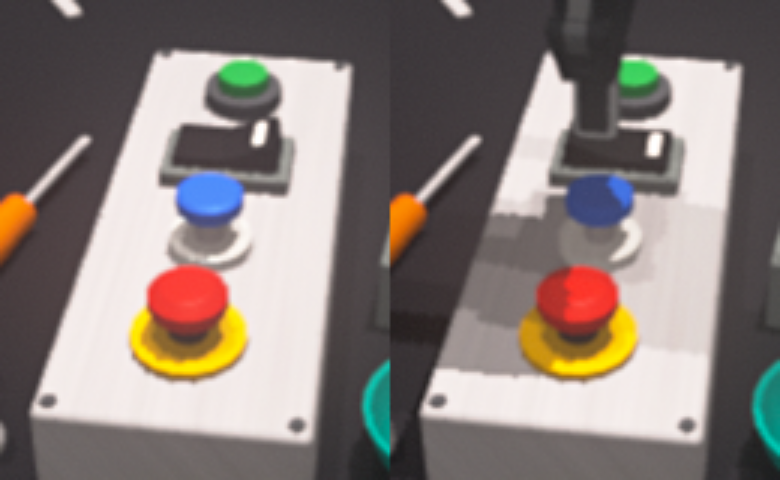

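The right half shows the rocker's white bar now level (655,145 in the crop), so it is on, and the fingertips stand above the blue knob. I push it in.

>>> {"name": "move_arm", "arguments": {"moves": [[0,[0,-0.0005,0.01],[0,0,0]],[0,[0,0,0.01],[0,0,0]],[0,[0,0,0.008],[0,0,0]],[0,[0,0,0.004],[0,0,0]],[0,[0,0,0.003],[0,0,0]],[0,[0,0,0.003],[0,0,0]],[0,[0,0,0.003],[0,0,0]],[0,[0,0,0.003],[0,0,0]],[0,[0,0,0.002],[0,0,0]],[0,[0,0,0.001],[0,0,0]]]}}

```text
time: 6.87
eef_pos: [0.5287, -0.1024, 0.098]
tcp_rot: [0.157, 0.988, 0.0, -0.0]
contact_force: [-3.2, 2.2, 9.7]
opening: -0.001
finger_force: 4.4
```

>>> {"name": "move_arm", "arguments": {"moves": [[0,[0,0,0.001],[0,0,0]],[0,[0,0,0.001],[0,0,0]],[0,[0,0,0.001],[0,0,0]],[0,[0,0,0],[0,0,0]],[0,[0,0,0],[0,0,0]],[0,[0,0,0],[0,0,0]],[0,[0,0,0],[0,0,0]],[0,[0,0,0],[0,0,0]],[0,[0,0,0],[0,0,0]],[0,[0,0,0],[0,0,0]]]}}

```text
time: 7.7
eef_pos: [0.5288, -0.1025, 0.0977]
tcp_rot: [0.157, 0.988, -0.0, -0.001]
contact_force: [-8.4, 2.9, 17.5]
opening: -0.003
finger_force: 8.7
```

The knob is at its stop: z 0.0977, matching 98 mm, with 17 N. I lift and move to green, +0.145 in tool y.

>>> {"name": "move_arm", "arguments": {"moves": [[0,[0,0,-0.018],[0,0,0]],[0,[0,0,-0.018],[0,0,0]],[0,[0,0,-0.018],[0,0,0]],[0,[0,0.036,0],[0,0,0]],[0,[0,0.036,0],[0,0,0]],[0,[0,0.036,0],[0,0,0]],[0,[0,0.036,0],[0,0,0]],[0,[0,0,0],[0,0,0]],[0,[0,0,0],[0,0,0]],[0,[0,0,0],[0,0,0]]]}}

```text
time: 8.53
eef_pos: [0.5732, 0.0343, 0.1481]
tcp_rot: [0.157, 0.988, -0.0, 0.0]
contact_force: [-0.0, -1.0, -0.6]
opening: -0.002
finger_force: 0.0
```

```bash
python3 - <<'E'
from h import *
a=read_camera("side")
b=read_camera("wrist")
cv2.imwrite("pics/s3.png",np.hstack([cv2.resize(a[190:350,200:330,::-1],None,fx=2.5,fy=2.5),cv2.resize(b[100:260,60:240,::-1],None,fx=2.5,fy=2.5)]))
E
```

```text
(no output)
```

View pics/s3.png

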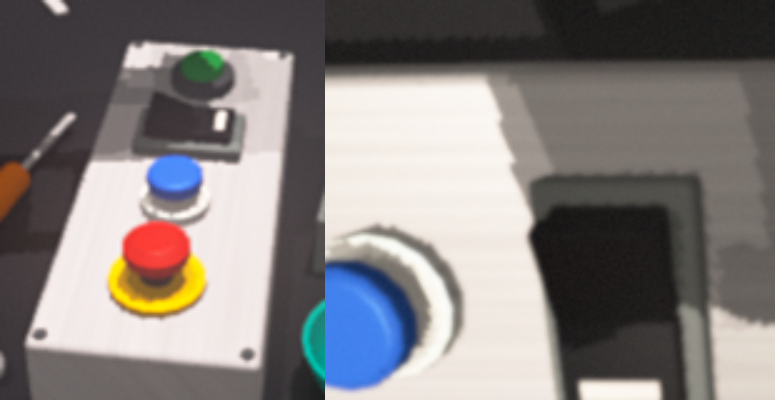

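The blue knob now sits low over its collar and the rocker is level. The fingertips are over green, so I press it.

>>> {"name": "move_arm", "arguments": {"moves": [[0,[0,0.001,0.015],[0,0,0]],[0,[0,0,0.015],[0,0,0]],[0,[0,0,0.013],[0,0,0]],[0,[0,0,0.006],[0,0,0]],[0,[0,0,0.004],[0,0,0]],[0,[0,0,0.003],[0,0,0]],[0,[0,0,0.003],[0,0,0]],[0,[0,0,0.002],[0,0,0]],[0,[0,0,0.002],[0,0,0]],[0,[0,0,0.001],[0,0,0]]]}}

```text
time: 9.47
eef_pos: [0.574, 0.0351, 0.0859]
tcp_rot: [0.157, 0.988, -0.0, 0.0]
contact_force: [-4.4, -1.0, 10.5]
opening: -0.003
finger_force: 5.4
```

>>> {"name": "move_arm", "arguments": {"moves": [[0,[0,0,0.001],[0,0,0]],[0,[0,0,0.001],[0,0,0]],[0,[0,0,0.001],[0,0,0]],[0,[0,0,0],[0,0,0]],[0,[0,0,0],[0,0,0]],[0,[0,0,0],[0,0,0]],[0,[0,0,0],[0,0,0]],[0,[0,0,0],[0,0,0]],[0,[0,0,0],[0,0,0]],[0,[0,0,0],[0,0,0]]]}}

```text
time: 10.3
eef_pos: [0.574, 0.0351, 0.0857]
tcp_rot: [0.157, 0.988, -0.001, -0.0]
contact_force: [-10.2, -0.6, 18.7]
opening: -0.001
finger_force: 9.6
```

Green is right down: z 0.0857, matching 86 mm, with 19 N. I lift clear.

>>> {"name": "move_arm", "arguments": {"moves": [[0,[0,0,-0.015],[0,0,0]],[0,[0,0,-0.02],[0,0,0]],[0,[0,0,-0.03],[0,0,0]],[0,[0,0,-0.03],[0,0,0]],[0,[0,0,-0.03],[0,0,0]],[0,[0,0,-0.02],[0,0,0]],[0,[0,0,0],[0,0,0]],[0,[0,0,0],[0,0,0]],[0,[0,0,0],[0,0,0]],[0,[0,0,0],[0,0,0]]]}}

```text
time: 11.13
eef_pos: [0.5725, 0.0356, 0.224]
tcp_rot: [0.157, 0.988, -0.0, -0.002]
contact_force: [-0.2, 0.3, -0.0]
opening: -0.001
finger_force: 0.0
```

```bash
python3 - <<'E'
from h import *
a=read_camera("side"); cv2.imwrite("pics/s4.png",cv2.resize(a[190:350,150:420,::-1],None,fx=2.5,fy=2.5))
E
```

```text
(no output)
```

View pics/s4.png

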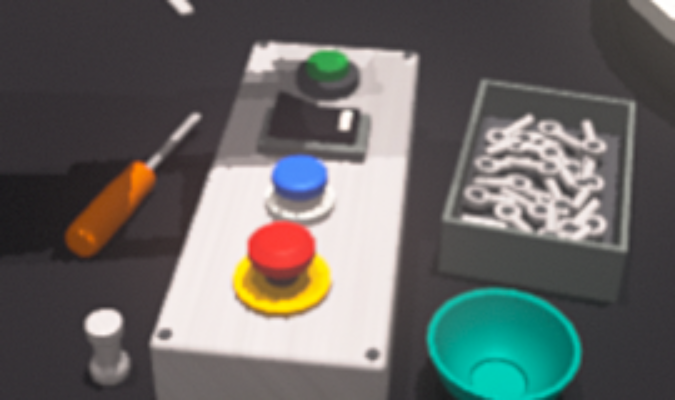

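Green is up again (328,65), the rocker is on (bar level at 345,120), and blue is in (300,178). The tray, bowl, screwdriver and fitting look undisturbed.

```bash
python3 -c "
from plant import *
print(sign_off())"
```

```text
the job is handed in; nothing more can be done
None
```

The rocker is on, the blue knob is in, and the green button was pressed right down and came back up, in that order; I kept clear of the red stop and the loose items, and handed the job in at about 11 s (no verdict came back).

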